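# Test the keys of a mended toy piano

### The arm

A 7-joint arm with a two-finger parallel gripper is mounted at the origin on the work surface. World frame = base frame: x ahead of the robot, y to its left, z up, the work surface at z = 0. Lengths are in mm, angles in rad, forces in N, time in s.
With the tool pointing down it reaches from about 425 to 825 mm from the base axis. Payload 3.6 kg.
Tool frame: the origin (TCP) lies at the very end of the fingers, on their centre line; the grasp point (between the pads) lies 19 mm behind it; z points along the fingers, y is the direction in which the jaws open and shut (so a half turn about z gives the same grasp; the last joint's range is limited). The gripper opens to 85 mm and grips with 20 to 120 N. Pads are 22 mm wide; open, the fingers measure 114 mm over their backs; the gripper's body (76 mm by 85 mm) begins 54 mm behind the grasp point. The pads swing forward as they close: fully open they stand 13 mm farther back than shut.
Start: joints at [1.157, 0.615, -0.013, 1.423, 0.008, 1.103, -0.04], TCP at [245.808, -601.697, 206.397] pointing down, gripper open.
Joint ranges: [-3.12, 3.12], [-0.3, 2.06], [-1.34, 1.32], [0.26, 2.42], [-1.36, 4.5], [0.01, 1.98], [-2.84, 2.84]. Speed limits (rad/s): [2.79, 2.79, 3.14, 3.14, 3.14, 3.14, 3.14].

### API

Orientations are given as [roll, pitch, yaw] about the fixed x, y, z axes, in that order (R = Rz(yaw) Ry(pitch) Rx(roll)).
In Python, from workcell import ctrl gives the robot as it stands.
- The arm moves only by the tool move_arm, never from a script. Its argument "plan" is a list that holds one entry, the list of rows, each a list of 5 numbers: the finger opening in m, from 0 to 0.0854, then the shift along the tool's x, y, z in m, then the turn about the tool's z in degrees. A call has 1 to 12 rows; each row is the pose to reach, as a shift and turn from the pose commanded when the call began, along the tool's axes at that moment; what a row does not reach only later rows make up. A row lasts 1/10 s, in which the tool goes at most 50 mm and 8.59 degrees, less where a joint would pass 70% of its speed; a pose out of reach is approached as far as the arm can. A call with a gripper value outside its range is refused whole. The fingers move at their own pace and stop on an object; "force" is the grip in N (left out, the last holds). Time passes only in rows, so rows that repeat a pose let the fingers close. It gives the time, the measured TCP pose, the force and the opening at its end, in the units of the state.
- ctrl.state(): the state, without advancing time (a new reading comes with each control period).
- ctrl.get_image(name): name is "side" or "top"; returns the picture (384x512x3 uint8, red, green, blue); there is no depth.
- ctrl.calibration(name): a dict with "fx", "fy", "cx", "cy" (pixels), "cam_to_world" (4x4, takes a point from camera to world coordinates). Camera axes: x right, y up, looking along -z (the intrinsics and any distortion apply to the point x, -y, -z); pixel columns grow to the right and rows downward; lengths in mm; the calibration is good to about 2 mm. A picture is of the moment at which its call begins. calibration takes no time and is no camera call.
- ctrl.job_done(): hands the job in, once; it reports no verdict.
Trained networks look in the newest picture that a camera, given by its name, has taken for a name from the list of things; names that differ only in an ending like _2 or _b are one class to them, and where a whole thing is asked for, a point or a joint stands for the part that bears it (a point fixed in the world has none). Each returns a list of dicts, best first, with "p" (0 to 1); they miss things now and then, are a little off and sometimes report something else, mostly with a low value. They report only what shows in the picture. A call takes as long as a camera call.
- ctrl.look_for(camera, query): "at" ([column, row] in pixels, amid what is visible of it).
- ctrl.spot_point(camera, query): "at" ([column, row] in pixels: a listed point, or the origin of a listed thing).
The state is a dict: "time_s": time; "joint_positions": joint angles; "joint_vel": joint speeds; "effort": joint torques, N m; "position": TCP position; "ee_rot": TCP orientation; "ft_force": force on the tool from outside, world axes, zero at the start; "torque": the same for the moment, N m; "grip_width": finger opening in mm.
Only numpy, scipy, OpenCV 4.12 (cv2) and the standard library are available. Lean on these libraries where they do the work, as an engineer would, in place of code of your own. Each camera call takes 0.05 s, during which the arm holds its last target. There are 200 camera calls.

### The job

Test the mended toy piano: with the fingers closed, run the fingertips lightly along its five white keys so that each goes down in turn, starting with the key at the round loudspeaker's end and missing none. Stop on the last key, at the battery box's end, and finish while still holding only that key down. Do not press hard, do not lift or push the piano out of place, and leave the things around it alone.

Things in the scene. Friction and masses are not known exactly. Their poses are not given: they have to be found in the camera images.
- piano: Toy piano with a pale wooden case on four rubber feet, 170 mm deep (x) by 216 mm wide (y), about 1 kg, standing loose on the table. Origin: centre of the case's underside, on the table. Its x axis points from the keys' free front ends towards the back deck (a block, top 54 mm above the table, at x +13 to +85 mm); its y axis runs along the row of keys. The low cheeks beside the row are 34 mm high.
- speaker: Round black loudspeaker, 64 mm across, 29 mm high, loose, standing beside one end of the row of keys (which end varies), about 150 mm from the piano's centre. Origin: centre of its underside. To be left alone.
- battery_box: Rectangular black battery box, 70 x 56 mm, 28 mm high, loose, standing beside the other end of the row. Origin: centre of its underside. To be left alone.
- multimeter: Multimeter with orange rim lying on its back behind the piano, 150 (its x) x 74 mm, 45 mm high. Origin: centre of its underside. To be left alone.
- jar: Small clear jar with a steel lid standing behind the piano, 48 mm across, 60 mm high. Origin: centre of its underside. To be left alone.
- screwdriver: Screwdriver 170 mm long (along its x) with yellow handle lying in front of the piano. Origin: its middle, on the table. To be left alone.
- key1_spot (a point): Place to press on white key 1 of 5 (key 1 is at the piano's +y end, key 5 at its -y end): middle line of the key's top, 18 mm from its free front end, 50 mm above the table when up; moves with the key. Key 98 x 34 mm, 37 mm from centre to centre. Top flat over the middle 10 mm, sloping 25 degrees down to both sides, edges 5.6 mm lower: a finger up to 4.5 mm deep slides from key to key.
- key2_spot (a point): Place to press on white key 2 of 5: middle line of the key's top, 18 mm from its free front end, 50 mm above the table when up; moves with the key. Key 98 x 34 mm, 37 mm from centre to centre. Top flat over the middle 10 mm, sloping 25 degrees down to both sides, edges 5.6 mm lower: a finger up to 4.5 mm deep slides from key to key.
- key3_spot (a point): Place to press on white key 3 of 5: middle line of the key's top, 18 mm from its free front end, 50 mm above the table when up; moves with the key. Key 98 x 34 mm, 37 mm from centre to centre. Top flat over the middle 10 mm, sloping 25 degrees down to both sides, edges 5.6 mm lower: a finger up to 4.5 mm deep slides from key to key.
- key4_spot (a point): Place to press on white key 4 of 5: middle line of the key's top, 18 mm from its free front end, 50 mm above the table when up; moves with the key. Key 98 x 34 mm, 37 mm from centre to centre. Top flat over the middle 10 mm, sloping 25 degrees down to both sides, edges 5.6 mm lower: a finger up to 4.5 mm deep slides from key to key.
- key5_spot (a point): Place to press on white key 5 of 5: middle line of the key's top, 18 mm from its free front end, 50 mm above the table when up; moves with the key. Key 98 x 34 mm, 37 mm from centre to centre. Top flat over the middle 10 mm, sloping 25 degrees down to both sides, edges 5.6 mm lower: a finger up to 4.5 mm deep slides from key to key.
- key1 (a joint): Angle of key 1 (rad): 0 = up, 0.09 = fully down (7 mm at the press spot). Hinged 80 mm behind the spot, under the deck's edge; springs back up by itself. It counts as down (sounds) above 0.03 rad, which is 2.4 mm at the spot. Pressing at the spot takes about 0.8 N to start, 1.7 N at 4 mm, 2.4 N at the bottom.
- key2 (a joint): Angle of key 2 (rad): 0 = up, 0.09 = fully down (7 mm at the press spot). Hinged 80 mm behind the spot, under the deck's edge; springs back up by itself. It counts as down (sounds) above 0.03 rad, which is 2.4 mm at the spot. Pressing at the spot takes about 0.8 N to start, 1.7 N at 4 mm, 2.4 N at the bottom.
- key3 (a joint): Angle of key 3 (rad): 0 = up, 0.09 = fully down (7 mm at the press spot). Hinged 80 mm behind the spot, under the deck's edge; springs back up by itself. It counts as down (sounds) above 0.03 rad, which is 2.4 mm at the spot. Pressing at the spot takes about 0.8 N to start, 1.7 N at 4 mm, 2.4 N at the bottom.
- key4 (a joint): Angle of key 4 (rad): 0 = up, 0.09 = fully down (7 mm at the press spot). Hinged 80 mm behind the spot, under the deck's edge; springs back up by itself. It counts as down (sounds) above 0.03 rad, which is 2.4 mm at the spot. Pressing at the spot takes about 0.8 N to start, 1.7 N at 4 mm, 2.4 N at the bottom.
- key5 (a joint): Angle of key 5 (rad): 0 = up, 0.09 = fully down (7 mm at the press spot). Hinged 80 mm behind the spot, under the deck's edge; springs back up by itself. It counts as down (sounds) above 0.03 rad, which is 2.4 mm at the spot. Pressing at the spot takes about 0.8 N to start, 1.7 N at 4 mm, 2.4 N at the bottom.

How it is judged (in metres and radians):
On the way, in this order (a step that is already met when the one before it is completed fails the run):
1. the first key, counted from the loudspeaker's end, goes down under the fingers (((horizontal distance between speaker and key1_spot below 0.15 m and value of joint key1 above 0.03 rad) or (horizontal distance between speaker and key5_spot below 0.15 m and value of joint key5 above 0.03 rad)) and contact force between the fingers and piano above 0.1 N), for 0.05 s.
2. the second key, counted from the loudspeaker's end, goes down under the fingers (((horizontal distance between speaker and key1_spot below 0.15 m and value of joint key2 above 0.03 rad) or (horizontal distance between speaker and key5_spot below 0.15 m and value of joint key4 above 0.03 rad)) and contact force between the fingers and piano above 0.1 N), for 0.05 s.
3. the third key, counted from the loudspeaker's end, goes down under the fingers (((horizontal distance between speaker and key1_spot below 0.15 m and value of joint key3 above 0.03 rad) or (horizontal distance between speaker and key5_spot below 0.15 m and value of joint key3 above 0.03 rad)) and contact force between the fingers and piano above 0.1 N), for 0.05 s.
4. the fourth key, counted from the loudspeaker's end, goes down under the fingers (((horizontal distance between speaker and key1_spot below 0.15 m and value of joint key4 above 0.03 rad) or (horizontal distance between speaker and key5_spot below 0.15 m and value of joint key2 above 0.03 rad)) and contact force between the fingers and piano above 0.1 N), for 0.05 s.
5. the fifth key, counted from the loudspeaker's end, goes down under the fingers (((horizontal distance between speaker and key1_spot below 0.15 m and value of joint key5 above 0.03 rad) or (horizontal distance between speaker and key5_spot below 0.15 m and value of joint key1 above 0.03 rad)) and contact force between the fingers and piano above 0.1 N), for 0.05 s.
At the end, for the whole second after the job is handed in: The last key, at the battery box's end, is held down (above 0.03 rad) by the fingers, which press on the piano with more than 0.3 N; the other four keys are up (below 0.015 rad); the piano stands within 20 mm of where it was (((horizontal distance between speaker and key1_spot below 0.15 m and value of joint key5 above 0.03 rad and value of joint each of key1, key2, key3, key4 below 0.015 rad) or (horizontal distance between speaker and key5_spot below 0.15 m and value of joint key1 above 0.03 rad and value of joint each of key5, key4, key3, key2 below 0.015 rad)) and contact force between the fingers and piano above 0.3 N and distance of piano from where it was at the start of the episode below 0.02 m); the arm keeps its last pose, push and grip.
It fails at once if the piano is pressed hard (over 20 N) (contact force between any of the fingers, the arm and piano above 20 N).
It fails at once if the piano is pushed more than 20 mm out of place, or lifted (distance of piano from where it was at the start of the episode above 0.02 m).
It fails at once if keys that are not neighbours are down at the same time (value of joint each of key1, key3 above 0.03 rad or value of joint each of key1, key4 above 0.03 rad or value of joint each of key1, key5 above 0.03 rad or value of joint each of key2, key4 above 0.03 rad or value of joint each of key2, key5 above 0.03 rad or value of joint each of key3, key5 above 0.03 rad).
It fails at once if the loudspeaker, battery box, multimeter, jar or screwdriver is moved more than 15 mm, or lifted (distance of any of speaker, battery_box, multimeter, jar, screwdriver from where it was at the start of the episode above 0.015 m).
It also fails if it takes over 42 s, if anything falls off the work surface, if the arm or the gripper's body presses on something with over 40 N, if the wrist force passes 120 N, or if a joint passes its speed limit or range.

## Working session

There is one attempt and no reset: what is moved stays moved. The work goes in short steps, Python scripts to look and compute and a tool call to move; the robot and the scene stay as the last step left them, time stands still between calls to the robot, and variables do not carry over. Pictures are saved under pics/ and viewed, about 8 in all and at most 12, crops included, and the job is handed in when it is done.

Besides the shell and the picture viewer there is one more tool, called after ">>>" as name(argument=value, ...), one argument or row to a line, values as JSON. move_arm: Moves the arm, as the interface text tells. Its arguments: {"type":"object","properties":{"plan":{"type":"array","items":{"type":"array","items":{"type":"array","items":{"type":"number"}}}},"force":{"type":"number"}},"required":["plan"]}

```bash
mkdir -p pics; cat > h.py <<'E'
from workcell import ctrl
import numpy as np, cv2
def ray(cam,px):
    c=ctrl.calibration(cam);M=np.array(c["cam_to_world"])
    d=np.array([(px[0]-c["cx"])/c["fx"],-(px[1]-c["cy"])/c["fy"],-1.])
    return M[:3,3],M[:3,:3]@d
def atz(cam,px,z):
    o,d=ray(cam,px);return o+d*(z-o[2])/d[2]
def tri(a,b):
    (o1,d1),(o2,d2)=ray("top",a),ray("side",b)
    A=np.stack([d1,-d2],1);t=np.linalg.lstsq(A,o2-o1,rcond=None)[0]
    p,q=o1+t[0]*d1,o2+t[1]*d2
    return (p+q)/2,np.linalg.norm(p-q)
def save(cam,name):
    im=ctrl.get_image(cam);cv2.imwrite("pics/"+name,im[:,:,::-1])
E
python3 - <<'E'
from h import *
np.set_printoptions(precision=1,suppress=True)
for c in("top","side"):
    save(c,c+"0.png");k=ctrl.calibration(c);print({a:b for a,b in k.items() if a!="cam_to_world"},np.array(k["cam_to_world"]).tolist())
R={}
for n in["piano","speaker","battery_box","multimeter","jar","screwdriver"]+["key%d_spot"%i for i in range(1,6)]:
    for c in("top","side"):
        r=ctrl.spot_point(c,n);R[n,c]=r
        print(n,c,[(np.round(x["at"],1).tolist(),round(x["p"],2)) for x in r[:3]])
    if R[n,"top"] and R[n,"side"]:
        p,e=tri(R[n,"top"][0]["at"],R[n,"side"][0]["at"]);print("   tri",p,e,"top@",atz("top",R[n,"top"][0]["at"],50 if "key" in n else 0))
print(ctrl.state())
E
```

```text
{'fx': 376.2979598223635, 'fy': 376.2979598223635, 'cx': 252.22135004466907, 'cy': 197.40335182281092} [[0.007591682909326868, 0.9983365388115448, -0.05715349179524718, 574.8109043904717], [-0.9998902305061285, 0.006851411800363776, -0.013137164638660175, 49.177247153082], [-0.012723729367039463, 0.05724695127364416, 0.9982789656608354, 734.0759372469621], [0.0, 0.0, 0.0, 1.0]]
{'fx': 480.3326449846914, 'fy': 480.3326449846914, 'cx': 251.20315336425944, 'cy': 184.42587299191044} [[0.9143863422222855, 0.2805102280135779, -0.29191031009047996, 300.63700330816306], [-0.40478987758919527, 0.6451318486941903, -0.6480355335949883, -626.8049873130578], [0.0065400427119348715, 0.7107171798825378, 0.7034474522387149, 788.3866220581249], [0.0, 0.0, 0.0, 1.0]]
piano top [([257.4, 219.6], 0.67)]
piano side [([237.7, 204.9], 0.89)]
   tri [573.1  48.7   3.6] 1.2137727588366467 top@ [573.6  48.4   0. ]
speaker top [([338.4, 244.0], 0.86)]
speaker side [([250.6, 266.7], 0.93)]
   tri [ 530.3 -110.2   -2.2] 6.065813452484717 top@ [ 527.7 -108.6    0. ]
battery_box top [([168.1, 239.6], 0.81)]
batter
[... 1112 characters left out ...]
3, 260.4], 0.95)]
key4_spot side [([214.7, 213.4], 0.57)]
   tri [502.3   7.7  48.9] 3.9821000150497445 top@ [500.6   8.5  50. ]
key5_spot top [([298.4, 262.1], 0.78), ([251.2, 306.0], 0.74)]
key5_spot side [([219.4, 224.4], 0.8)]
   tri [499.8 -26.4  51.8] 3.6957038097529504 top@ [497.9 -25.9  50. ]
{'time_s': 1.2, 'joint_positions': array([ 1.2,  0.6, -0. ,  1.4,  0. ,  1.1, -0. ]), 'joint_vel': array([-0.,  0.,  0.,  0.,  0.,  0.,  0.]), 'effort': array([  0. , -46.9,   0.3, -17.1,   0. ,   0. ,  -0. ]), 'position': array([ 245.8, -601.7,  206.4]), 'ee_rot': array([-3.1, -0. ,  0.4]), 'ft_force': array([-1.2, -0.3,  0. ]), 'torque': array([ 0., -0.,  0.]), 'grip_width': 85.32983610627049}
```

View pics/top0.png

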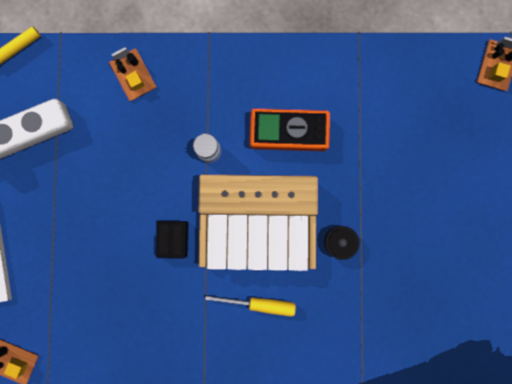

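View pics/side0.png

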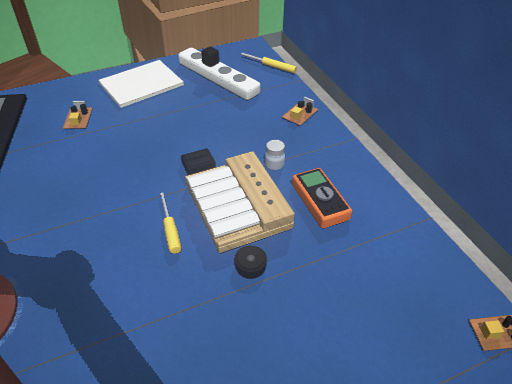

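```bash
python3 - <<'E'
from h import *
im=cv2.imread("pics/top0.png")[170:320,150:370]
cv2.imwrite("pics/topcrop.png",cv2.resize(im,None,fx=3.6,fy=3.6,interpolation=cv2.INTER_CUBIC))
s=ctrl.state();print(s["position"],s["ee_rot"],s["time_s"],s["ft_force"])
E
```

```text
[ 245.81493367 -601.67802537  206.35910609] [-3.14146592e+00 -1.55318353e-05  3.87913549e-01] 1.2 [-1.23210619e+00 -2.72570359e-01  2.20490729e-04]
```

View pics/topcrop.png

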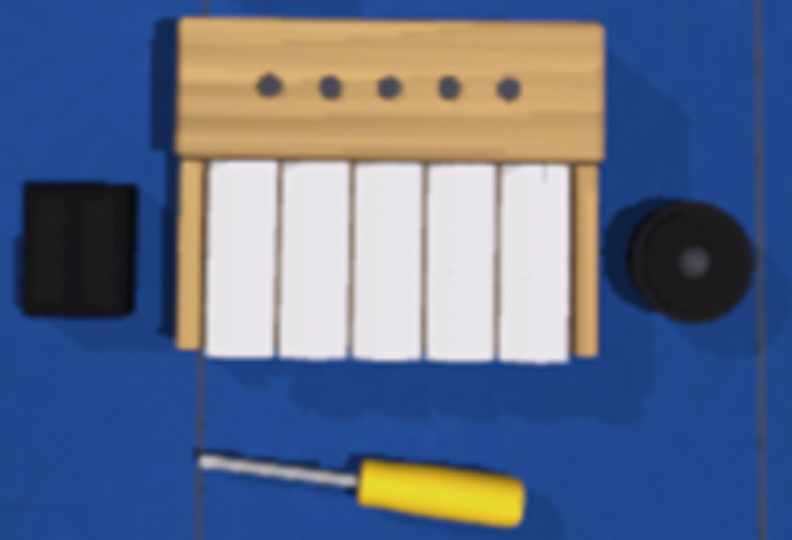

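```bash
cat >> h.py <<'E'
from scipy.spatial.transform import Rotation as Ro
def rel(target,yawdeg=None):
    s=ctrl.state();R=Ro.from_euler("xyz",s["ee_rot"])
    d=R.inv().apply(np.array(target)-s["position"])/1000
    t=None if yawdeg is None else -((yawdeg-np.degrees(s["ee_rot"][2])+180)%360-180)
    return d,t
E
python3 - <<'E'
from h import *
np.set_printoptions(precision=1,suppress=True)
f=lambda x,y:(150+(x+.5)/3.6-.5,170+(y+.5)/3.6-.5)
print("front corners",atz("top",f(205,357),44.4),atz("top",f(570,362),44.4))
for x in(277.5,351,424,497):print("gap",x,atz("top",f(x,262),44.4))
print("front mid of keys",[atz("top",f(x,y),50) for x,y in((241,357),(388,359.5),(535,362))])
print("deck corners z54",[atz("top",f(*p),54) for p in((179,17),(604,25),(176,158),(604,161))])
S=np.array([[505.3,122.6],[503.8,90.4],[501.5,52.1],[500.6,8.5],[497.9,-25.9]])
d=S[0]-S[-1];print("row mean",S.mean(0),"yaw",np.degrees(np.arctan2(-d[0],d[1])))
E
```

```text
front corners [483.6 140.3  44.4] [482.8 -43.8  44.4]
gap 277.5 [531.7 104.2  44.4]
gap 351 [532.   66.9  44.4]
gap 424 [532.3  29.9  44.4]
gap 497 [532.6  -7.   44.4]
front mid of keys [array([484.5, 121.5,  50. ]), array([484. ,  47.8,  50. ]), array([483.4, -25.6,  50. ])]
deck corners z54 [array([655.1, 154.7,  54. ]), array([652.3, -59.7,  54. ]), array([583.9, 155.1,  54. ]), array([583.9, -59.6,  54. ])]
row mean [501.8  49.5] yaw -2.852783445535674
```

```bash
python3 -c "
from h import *
print(rel((502,-26,100),89.5),rel((502,-26,206.4),89.5))"
```

```text
(array([ 0.45490365, -0.43598783,  0.10642143]), np.float64(-67.27419083989935)) (array([ 4.54905301e-01, -4.36001314e-01,  2.14294449e-05]), np.float64(-67.27419083989935))
```

>>> move_arm(
  plan=[
    [[0,0.03,-0.029,0,-5],[0,0.06,-0.058,0,-10],[0,0.09,-0.087,0,-15],[0,0.12,-0.115,0,-20],[0,0.15,-0.144,0,-25],[0,0.18,-0.173,0,-30],[0,0.21,-0.202,0,-35],[0,0.24,-0.23,0,-40],[0,0.27,-0.259,0,-45],[0,0.3,-0.288,0,-50],[0,0.33,-0.316,0,-55],[0,0.35,-0.336,0,-60]],
  ],
  force=40,
)

```text
time_s: 2.4
position: [444.1, -155.2, 207.0]
ee_rot: [3.14, -0.001, 1.442]
ft_force: [0.9, 0.4, 0.3]
grip_width: -0.1
```

```bash
python3 -c "
from h import *
s=ctrl.state();print(s['time_s'],s['position'],s['ee_rot'],s['ft_force'],s['grip_width'],rel((502,-26,100),89.5))"
```

```text
2.4 [ 444.10512939 -155.17779031  206.97182514] [ 3.13993324e+00 -8.74774776e-04  1.44197873e+00] [0.93322423 0.39722334 0.25625984] -0.14191422546708302 (array([0.13545113, 0.04064303, 0.10715795]), np.float64(-6.880704435485313))
```

>>> move_arm(
  plan=[
    [[0,0.03,0.01,0.01,-3],[0,0.065,0.02,0.03,-7],[0,0.1,0.03,0.06,-7],[0,0.12,0.037,0.08,-7],[0,0.132,0.04,0.1,-7],[0,0.135,0.041,0.107,-7],[0,0.135,0.041,0.107,-7],[0,0.135,0.041,0.107,-7],[0,0.135,0.041,0.107,-7]],
  ],
)

```text
time_s: 3.3
position: [502.1, -31.4, 100.5]
ee_rot: [3.14, 0.001, 1.555]
ft_force: [0.0, 0.0, 0.1]
grip_width: 0.1
```

```bash
python3 - <<'E'
from h import *
s=ctrl.state();print(s['time_s'],s['position'],s['ee_rot'],s['ft_force'],s['grip_width'],rel((502,-26,58),89.5))
a=ctrl.get_image("top")[170:320,200:370];b=ctrl.get_image("side")[130:280,150:320]
im=np.hstack([cv2.resize(i,None,fx=2.3,fy=2.3,interpolation=cv2.INTER_CUBIC) for i in(a,b)])
cv2.imwrite("pics/above.png",im[:,:,::-1])
E
```

```text
3.3 [502.14605095 -31.37566988 100.47162536] [3.13965637e+00 7.55112002e-04 1.55507008e+00] [0.04981524 0.03670197 0.13920779] 0.14088096703881747 (array([ 0.00540478, -0.0003128 ,  0.04246703]), np.float64(-0.401047758754828))
```

View pics/above.png

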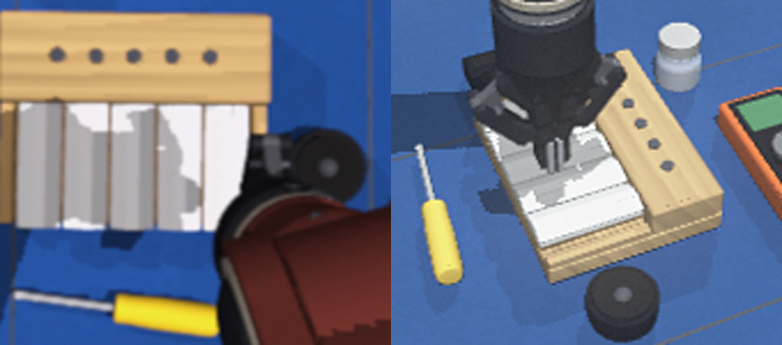

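```bash
python3 -c "
from h import *
print(atz('side',(221,203.5),100))"
```

```text
[510.58555601 -17.60335932 100.        ]
```

>>> move_arm(
  plan=[
    [[0,0.003,0,0.02,-0.4],[0,0.0045,0,0.036,-0.4],[0,0.005,0,0.043,-0.4],[0,0.005,0,0.043,-0.4],[0,0.005,0,0.043,-0.4],[0,0.005,0,0.043,-0.4]],
  ],
)

```text
time_s: 4.0
position: [502.4, -25.2, 57.2]
ee_rot: [3.14, 0.0, 1.564]
ft_force: [1.1, 0.5, 0.7]
grip_width: 0.4
```

```bash
python3 -c "
from h import *
s=ctrl.state();print(s['time_s'],s['position'],s['ee_rot'],s['ft_force'],s['joint_vel'])"
```

```text
4.0 [502.39076139 -25.22980041  57.24687275] [3.13985855e+00 5.89964183e-05 1.56389121e+00] [1.11414346 0.45765423 0.6521381 ] [ 0.00133693 -0.00072933 -0.00100855  0.00170689  0.00145467 -0.00292771
 -0.00116363]
```

```bash
python3 - <<'E'
from h import *
c=ctrl.calibration("side");M=np.linalg.inv(np.array(c["cam_to_world"]))
def proj(p):
    q=M[:3,:3]@np.array(p)+M[:3,3];return np.array([c["cx"]+c["fx"]*q[0]/-q[2],c["cy"]-c["fy"]*q[1]/-q[2]])
im=ctrl.get_image("side")[160:260,160:290];k=6
im=cv2.resize(im,None,fx=k,fy=k,interpolation=cv2.INTER_CUBIC)[:,:,::-1].copy()
s=ctrl.state();pts=[s["position"]]+[(502,y,50) for y in(-25.5,11.5,48.5,85.5,122.5)]
for p in pts:
    u=(proj(p)-[160,160]+.5)*k;print(u);cv2.circle(im,tuple(int(v) for v in u),4,(0,0,255) if p is pts[0] else (0,160,0),-1)
cv2.imwrite("pics/s2.png",im)
E
```

```text
[359.11712546 373.91893172]
[359.32615869 388.89798925]
[320.42150757 313.75315269]
[283.35346359 242.15574656]
[247.99497217 173.86036329]
[214.23043391 108.64372117]
```

View pics/s2.png

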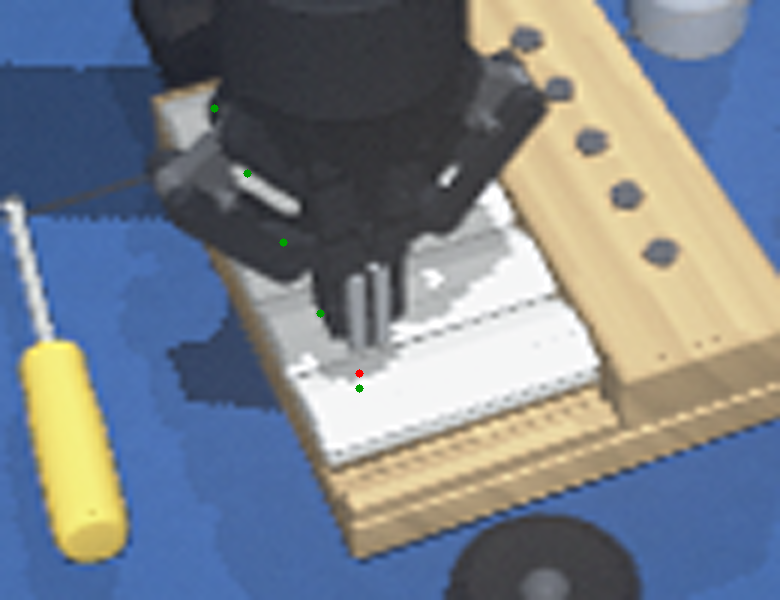

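```bash
python3 - <<'E'
from h import *
im=ctrl.get_image("side")[195:245,195:255]
cv2.imwrite("pics/s3.png",cv2.resize(im,None,fx=12,fy=12,interpolation=cv2.INTER_NEAREST)[:,:,::-1])
print(ctrl.state()["ft_force"])
E
```

```text
[-0.08357546  0.45889385 -0.79010926]
```

View pics/s3.png

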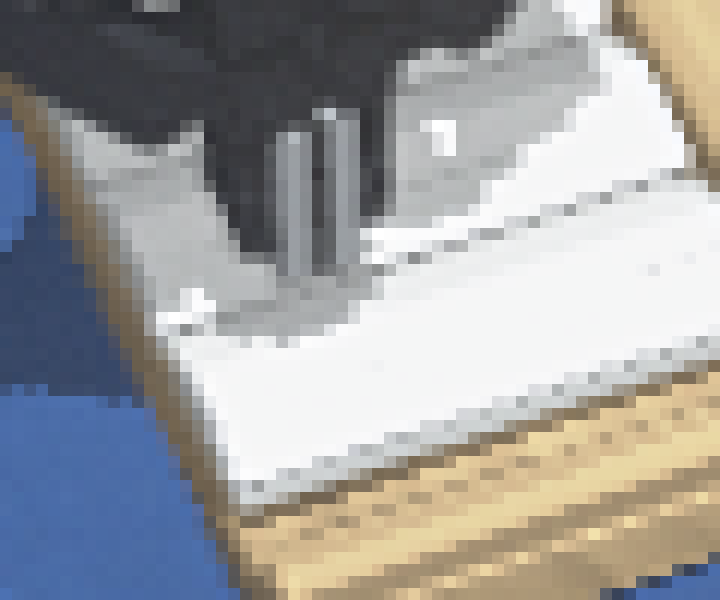

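```bash
python3 - <<'E'
from h import *
for px in((221,218),(214,216.5)):
  for z in(57,65,70,77):print(px,z,atz('side',px,z).round(1))
# key row boundaries in side: line ends key4/5 boundary, near edge of key5 (px)
for px in((195+180/12,195+328/12),(195+680/12,195+172/12),(195+240/12,195+488/12),(195+235/12,195+515/12),(195+270/12,195+585/12)):
  print(px,[atz('side',px,z).round(1) for z in(34,44.4,50)])
E
```

```text
(221, 218) 57 [509.1 -16.9  57. ]
(221, 218) 65 [506.8 -23.6  65. ]
(221, 218) 70 [505.4 -27.7  70. ]
(221, 218) 77 [503.4 -33.6  77. ]
(214, 216.5) 57 [497.6  -7.5  57. ]
(214, 216.5) 65 [495.4 -14.2  65. ]
(214, 216.5) 70 [494.1 -18.5  70. ]
(214, 216.5) 77 [492.2 -24.4  77. ]
(210.0, 222.33333333333334) [array([4.905e+02, 3.000e-01, 3.400e+01]), array([487.9,  -8.4,  44.4]), array([486.5, -13. ,  50. ])]
(251.66666666666666, 209.33333333333334) [array([584.2,  -0.9,  34. ]), array([580.3,  -9.6,  44.4]), array([578.2, -14.2,  50. ])]
(215.0, 235.66666666666666) [array([487.4, -36.9,  34. ]), array([484.8, -45.1,  44.4]), array([483.5, -49.4,  50. ])]
(214.58333333333334, 237.91666666666666) [array([484.6, -42. ,  34. ]), array([482.1, -50.1,  44.4]), array([480.7, -54.4,  50. ])]
(217.5, 243.75) [array([484.6, -58.2,  34. ]), array([482.1, -66. ,  44.4]), array([480.7, -70.2,  50. ])]
```

>>> move_arm(
  plan=[
    [[0,0,0,0.003,0],[0,0,0,0.006,0],[0,0,0,0.008,0],[0,0,0,0.0095,0],[0,0,0,0.0095,0],[0,0,0,0.0095,0]],
  ],
)

```text
time_s: 4.7
position: [501.7, -25.1, 46.9]
ee_rot: [-3.141, -0.0, 1.564]
ft_force: [-1.5, -0.3, 1.2]
grip_width: 0.2
```

```bash
cat >> h.py <<'E'
def force(n=8,cam="side"):
    F=[]
    for _ in range(n):
        im=ctrl.get_image(cam);s=ctrl.state();F.append(s["ft_force"])
    print("t",round(s["time_s"],2),"pos",s["position"].round(1),"yaw",s["ee_rot"][2].round(3),"F",np.mean(F,0).round(2),"sd",np.std(F,0).round(2));return im
E
python3 - <<'E'
from h import *
im=force(6)[195:245,195:255]
cv2.imwrite("pics/s4.png",cv2.resize(im,None,fx=12,fy=12,interpolation=cv2.INTER_NEAREST)[:,:,::-1])
E
```

```text
t 5.0 pos [501.8 -25.1  47. ] yaw 1.564 F [-0.02  0.39  0.08] sd [0.42 0.35 0.36]
```

View pics/s4.png

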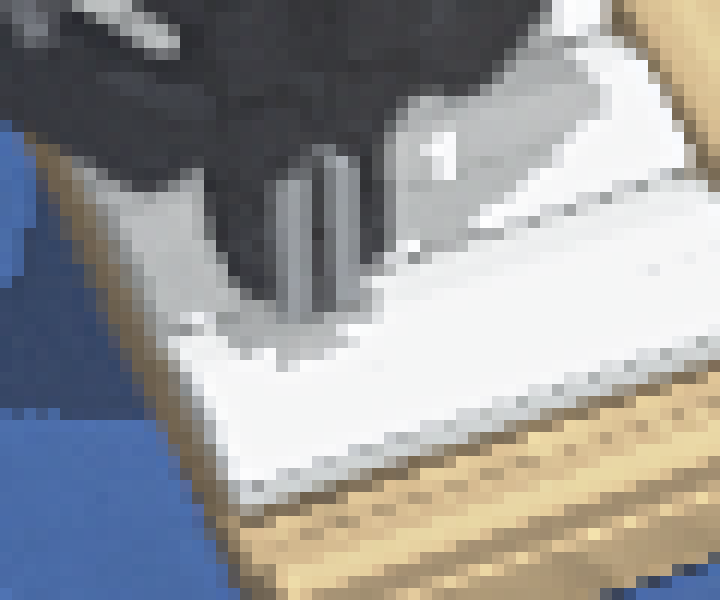

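>>> move_arm(
  plan=[
    [[0,0,0,0.002,0],[0,0,0,0.004,0],[0,0,0,0.005,0],[0,0,0,0.005,0],[0,0,0,0.005,0]],
  ],
)

```text
time_s: 5.5
position: [501.7, -25.0, 41.9]
ee_rot: [-3.142, -0.0, 1.564]
ft_force: [0.1, -0.5, 0.1]
grip_width: -0.0
```

```bash
python3 - <<'E'
from h import *
force(6)
E
```

```text
t 5.8 pos [501.7 -25.   42. ] yaw 1.564 F [-0.03 -0.01  0.07] sd [0.29 0.63 0.53]
```

>>> move_arm(
  plan=[
    [[0,0,0,0.002,0],[0,0,0,0.004,0],[0,0,0,0.004,0],[0,0,0,0.004,0]],
  ],
)

```text
time_s: 6.2
position: [501.6, -25.1, 37.8]
ee_rot: [-3.141, -0.0, 1.564]
ft_force: [0.2, 0.3, -0.5]
grip_width: 0.1
```

```bash
python3 - <<'E'
from h import *
im=force(6)[195:245,195:255]
cv2.imwrite("pics/s5.png",cv2.resize(im,None,fx=12,fy=12,interpolation=cv2.INTER_NEAREST)[:,:,::-1])
E
```

```text
t 6.5 pos [501.7 -25.1  38. ] yaw 1.564 F [-0.06  0.09 -0.11] sd [0.52 0.53 0.25]
```

View pics/s5.png

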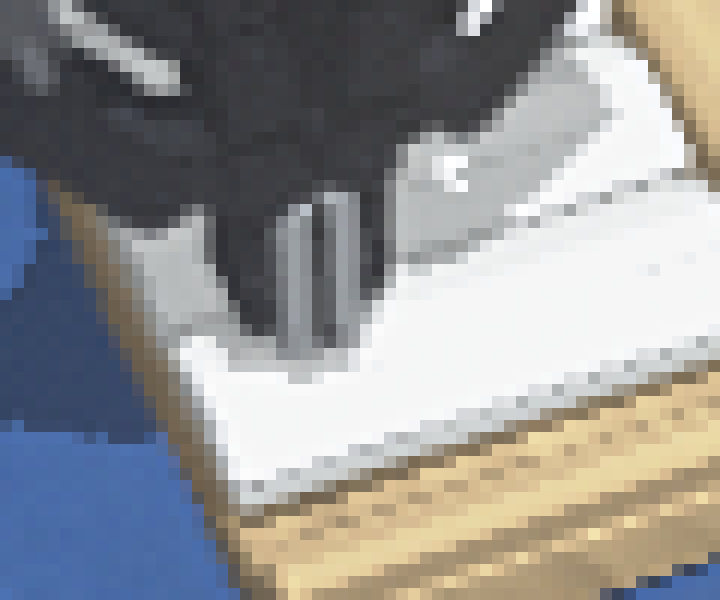

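>>> move_arm(
  plan=[
    [[0,0,0,0.002,0],[0,0,0,0.004,0],[0,0,0,0.006,0],[0,0,0,0.006,0],[0,0,0,0.006,0]],
  ],
)

```text
time_s: 7.0
position: [501.7, -25.0, 31.8]
ee_rot: [-3.141, -0.0, 1.564]
ft_force: [1.2, 0.1, 0.1]
grip_width: 0.0
```

```bash
python3 - <<'E'
from h import *
im=force(6);cv2.imwrite("pics/z32.png",im[:,:,::-1])
E
```

```text
t 7.3 pos [501.8 -25.1  32. ] yaw 1.564 F [-0.06  0.08 -0.29] sd [0.61 0.32 0.56]
```

>>> move_arm(
  plan=[
    [[0,0,0,0.001,0],[0,0,0,0.002,0],[0,0,0,0.003,0],[0,0,0,0.003,0],[0,0,0,0.003,0]],
  ],
)

```text
time_s: 7.8
position: [501.7, -25.0, 28.9]
ee_rot: [-3.141, -0.0, 1.564]
ft_force: [-0.4, -0.2, 0.3]
grip_width: -0.1
```

```bash
python3 - <<'E'
from h import *
im=force(8);cv2.imwrite("pics/z29.png",im[:,:,::-1])
E
```

```text
t 8.2 pos [501.7 -25.1  29. ] yaw 1.564 F [ 0.17 -0.23 -0.04] sd [0.6  0.19 0.5 ]
```

>>> move_arm(
  plan=[
    [[0,0,0,0.001,0],[0,0,0,0.002,0],[0,0,0,0.003,0],[0,0,0,0.003,0],[0,0,0,0.003,0]],
  ],
)

```text
time_s: 8.7
position: [501.7, -25.0, 25.9]
ee_rot: [-3.141, -0.0, 1.564]
ft_force: [0.0, 0.4, 0.6]
grip_width: 0.1
```

```bash
python3 - <<'E'
from h import *
im=force(8);cv2.imwrite("pics/z26.png",im[:,:,::-1])
a=[cv2.resize(i[205:245,195:250,::-1],None,fx=7,fy=7,interpolation=cv2.INTER_NEAREST) for i in(cv2.imread("pics/z32.png")[:,:,::-1],im)]
cv2.imwrite("pics/s6.png",np.hstack(a))
E
```

```text
t 9.1 pos [501.7 -25.1  26. ] yaw 1.564 F [ 0.34  0.12 -0.11] sd [0.46 0.47 0.52]
```

View pics/s6.png

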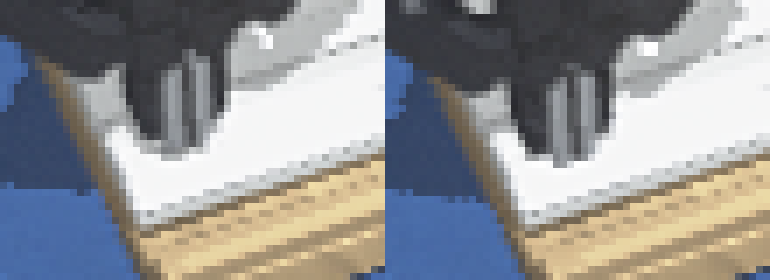

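```bash
python3 -c "
from h import *
print(atz('side',(220.5,228.3),50),atz('side',(214.5,226),50))"
```

```text
[500.25936587 -36.13765267  50.        ] [491.40332231 -25.71727587  50.        ]
```

>>> move_arm(
  plan=[
    [[0,0,0,0.001,0],[0,0,0,0.002,0],[0,0,0,0.002,0],[0,0,0,0.002,0]],
  ],
)

```text
time_s: 9.5
position: [501.9, -25.0, 24.0]
ee_rot: [3.141, -0.0, 1.564]
ft_force: [-0.1, -0.8, 1.1]
grip_width: -0.1
```

```bash
python3 - <<'E'
from h import *
im=force(10);cv2.imwrite("pics/z24.png",im[:,:,::-1])
E
```

```text
t 10.0 pos [501.8 -25.1  24. ] yaw 1.564 F [ 0.15 -0.07  1.08] sd [0.53 0.45 0.49]
```

>>> move_arm(
  plan=[
    [[0,0,0,0.001,0],[0,0,0,0.002,0],[0,0,0,0.0026,0],[0,0,0,0.0026,0],[0,0,0,0.0026,0]],
  ],
)

```text
time_s: 10.5
position: [501.9, -25.0, 21.4]
ee_rot: [3.141, -0.0, 1.564]
ft_force: [1.1, 0.7, 1.1]
grip_width: -0.3
```

```bash
python3 - <<'E'
from h import *
im=force(14);cv2.imwrite("pics/z21.png",im[:,:,::-1])
E
```

```text
t 11.2 pos [501.9 -25.1  21.4] yaw 1.564 F [ 0.61 -0.12  1.67] sd [0.42 0.48 0.54]
```

>>> move_arm(
  plan=[
    [[0,0.003,0,0,0],[0,0.007,0,0,0],[0,0.011,0,0,0],[0,0.015,0,0,0],[0,0.019,0,0,0],[0,0.023,0,0,0],[0,0.027,0,0,0],[0,0.031,0,0,0],[0,0.034,0,0,0],[0,0.037,0,0,0],[0,0.037,0,0,0],[0,0.037,0,0,0]],
  ],
)

```text
time_s: 12.4
position: [502.0, 12.9, 21.4]
ee_rot: [3.141, -0.001, 1.565]
ft_force: [-0.4, 0.3, 1.0]
grip_width: -0.2
```

```bash
python3 - <<'E'
from h import *
im=force(8)
T=ctrl.get_image("top")
a=[cv2.resize(i,(400,300),interpolation=cv2.INTER_CUBIC) for i in(im[170:245,190:290],T[200:275,200:300])]
cv2.imwrite("pics/k4.png",np.hstack(a)[:,:,::-1])
print([(n,c,r[0]["at"],r[0]["p"]) for n in("piano","key1_spot","key5_spot","speaker") for c in("side","top") for r in[ctrl.spot_point(c,n)] if r])
E
```

```text
t 12.8 pos [502.1  12.2  21.4] yaw 1.564 F [-0.01  1.33  1.73] sd [0.33 0.49 0.67]
[('piano', 'side', [234.1, 206.6], 0.78), ('piano', 'top', [258.2, 220.9], 0.82), ('key1_spot', 'top', [217.7, 258.6], 0.58), ('key5_spot', 'side', [218.5, 225.9], 0.6), ('speaker', 'side', [251.4, 269.2], 0.87), ('speaker', 'top', [341.6, 242.4], 0.59)]
```

View pics/k4.png

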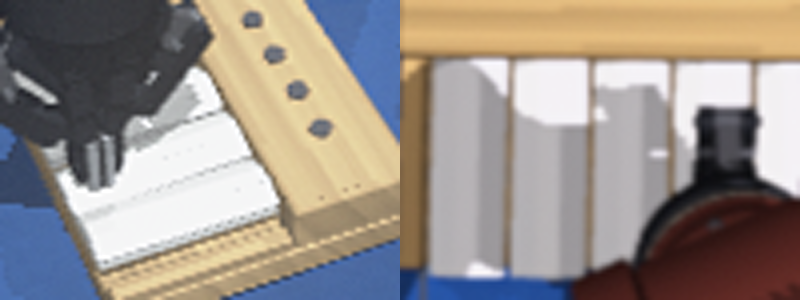

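>>> move_arm(
  plan=[
    [[0,0.003,0,0,0],[0,0.007,0,0,0],[0,0.011,0,0,0],[0,0.015,0,0,0],[0,0.019,0,0,0],[0,0.023,0,0,0],[0,0.027,0,0,0],[0,0.031,0,0,0],[0,0.034,0,0,0],[0,0.037,0,0,0],[0,0.037,0,0,0],[0,0.037,0,0,0]],
  ],
)

```text
time_s: 14.45
position: [502.2, 49.9, 21.4]
ee_rot: [3.141, -0.001, 1.565]
ft_force: [-0.7, -0.0, 1.3]
grip_width: 0.2
```

```bash
python3 - <<'E'
from h import *
im=force(10);cv2.imwrite("pics/k3.png",im[:,:,::-1])
cv2.imwrite("pics/k3t.png",ctrl.get_image("top")[:,:,::-1])
E
```

```text
t 14.95 pos [502.3  49.   21.4] yaw 1.564 F [-0.13  1.31  1.73] sd [0.62 0.43 0.54]
```

>>> move_arm(
  plan=[
    [[0,0.003,0,0,0],[0,0.007,0,0,0],[0,0.011,0,0,0],[0,0.015,0,0,0],[0,0.019,0,0,0],[0,0.023,0,0,0],[0,0.027,0,0,0],[0,0.031,0,0,0],[0,0.034,0,0,0],[0,0.037,0,0,0],[0,0.037,0,0,0],[0,0.037,0,0,0]],
  ],
)

```text
time_s: 16.2
position: [502.5, 86.9, 21.4]
ee_rot: [3.141, -0.001, 1.565]
ft_force: [-0.4, 0.6, 2.1]
grip_width: 0.2
```

```bash
python3 - <<'E'
from h import *
im=force(10);cv2.imwrite("pics/k2.png",im[:,:,::-1])
a,b,T=cv2.imread("pics/top0.png"),cv2.imread("pics/k3t.png"),ctrl.get_image("top")[:,:,::-1]
cv2.imwrite("pics/k2t.png",T)
# shift of deck's back edge/holes region between start and now
t=cv2.cvtColor(a,6)[172:210,195:322]
for i in(b,T):
    r=cv2.matchTemplate(cv2.cvtColor(np.ascontiguousarray(i),6)[162:220,185:332],t,cv2.TM_CCOEFF_NORMED);print(cv2.minMaxLoc(r))
E
```

```text
t 16.7 pos [502.6  86.1  21.4] yaw 1.564 F [-0.17  1.34  1.43] sd [0.66 0.34 0.68]
(0.06386076658964157, 0.9997450709342957, (20, 15), (10, 10))
(0.06291194260120392, 0.9997721314430237, (0, 15), (10, 10))
```

Piano unmoved (template offset 0 px). On to key 1.

>>> move_arm(
  plan=[
    [[0,0.003,0,0,0],[0,0.007,0,0,0],[0,0.011,0,0,0],[0,0.015,0,0,0],[0,0.019,0,0,0],[0,0.023,0,0,0],[0,0.027,0,0,0],[0,0.031,0,0,0],[0,0.034,0,0,0],[0,0.037,0,0,0],[0,0.037,0,0,0],[0,0.037,0,0,0]],
  ],
)

```text
time_s: 17.95
position: [502.7, 123.9, 21.4]
ee_rot: [3.141, -0.001, 1.565]
ft_force: [-0.3, 1.2, 2.4]
grip_width: -0.2
```

```bash
python3 - <<'E'
from h import *
im=force(14);T=ctrl.get_image("top")
a=[cv2.resize(i,(400,320),interpolation=cv2.INTER_CUBIC) for i in(im[150:230,165:265],T[195:275,170:270])]
cv2.imwrite("pics/k1.png",np.hstack(a)[:,:,::-1])
t=cv2.cvtColor(cv2.imread("pics/top0.png"),6)[172:210,195:322]
print(cv2.minMaxLoc(cv2.matchTemplate(cv2.cvtColor(T,7)[162:220,185:332],t,cv2.TM_CCOEFF_NORMED)))
E
```

```text
t 18.65 pos [502.8 123.   21.4] yaw 1.564 F [-0.35  1.56  1.77] sd [0.61 0.41 0.53]
(0.06194493547081947, 0.99980628490448, (0, 15), (10, 10))
```

View pics/k1.png

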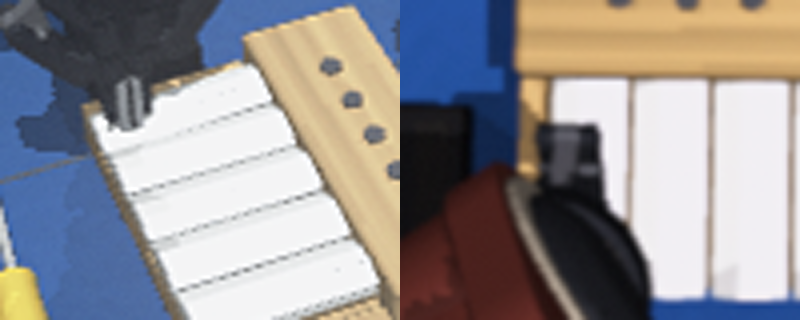

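```bash
python3 -c "
from h import *
print(ctrl.job_done())"
```

```text
the job is handed in; nothing more can be done
None
```

I ran the closed fingertips along all five white keys, from key 5 at the loudspeaker's end to key 1 at the battery box's end. I handed in at about 18.7 s with the fingers still pressing key 1. No verdict was reported.

- **Force:** it read about 1.4–1.8 N on each key, which fits a key pressed about 3–4 mm. On key 1 it was about 1.8 N, with the fingers within 1 mm of the key's middle, so the other four keys should be up. I judged key positions from force, position and pictures, because the joint angles can't be read.
- **Piano:** matching the deck in the top picture against the start showed no shift (0 px).
- **Things around it:** I did not re-measure the battery box, multimeter, jar or screwdriver at the end. A network reading of the speaker from key 4 came out a few pixels off its start. The fingers never went near it, so I took that as detection noise.
- **Disagreement:** the fingers' real end sat about 25 mm higher than the reported TCP. They touched the 50 mm key top at a reported height of about 25 mm. I noticed this in the side picture, so I went down in small force-checked steps until contact and set the pressing depth from there.
- **Sideways force:** after each slide a steady 1.3–1.6 N remained. I took it as friction from the arm settling back about 1 mm.

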